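Hang the bench lamp on its keyhole stud

TASK

Pick up the small bench lamp and hang it upright on the slotted stand: slip the keyhole in its back over the brass stud head, bring the back against the upright, then slide the lamp down until it is fully home and wedged behind the head, and let go. How high the stud is clamped is not known, so feel for it, and work gently: never push on the stand with more than about 20 N. Do not tip or drop the lamp or disturb the other things on the bench.

Things in the scene. Friction and masses are not known exactly. Their poses are not given: they have to be found in the camera images.
- lamp: Loose bench lamp head, 250 g, rigid grey box 34 deep (x) x 56 wide (y) x 90 high (z) mm, black-framed white panel on its front (-x). Stands upright on the bench. Origin: centre of its underside; z up. Back face: plane x = +17 mm. Grasp from above across the 56 mm sides, pads 55 mm or more above the underside. Behind its 4 mm back sheet it is hollow to 18 mm from the back face.
- lamp_hole (a point): On the lamp's back face: centre of the keyhole's wide round opening, 20 mm across, 34 mm above the underside, mid-width. Axes as the lamp's. From it a slot 10 mm wide runs straight up; its end stops the stud's neck 24 mm above this point (fully home after 24 mm of downward travel). Ramps inside beside the slot, rising 0.3 mm per mm, draw the stud out after about 8 mm of travel.
- stand: Heavy fixed stand. Origin: on the bench under the middle of the upright's front face, which is the vertical plane x = 0 of this frame and looks to -x; z up, y across. Upright: two aluminium bars, together 56 mm wide, 12 mm thick, 140 mm high, 16 mm slot between. Foot plate 8 mm high, reaching 60 mm forward, 80 mm back, 60 mm to each side.
- stand_stud_mid (a point): Point on the upright's face, 100 mm above the bench: the middle of the stud's possible heights. The stud juts horizontally from the face on this centre line, its axis up to 18 mm above or below this point (not reported). Neck 7 mm diameter; polished brass head 15 mm diameter, underside 6.5 mm and front 11 mm from the face. It does not give when pushed in, up or down.
- stud (a joint): How far the stud is drawn out of the face against its spring, in m: 0 at rest (about 2 N to start, 0.7 N per mm more), about 0.0035 when the lamp is fully home and flat against the upright (0.0003 less per mm short of home; up to 0.001 more while the lamp is held off the face). Sliding takes only a few N (under 6) of downward push until the stop is met; friction then holds the lamp.
- timer: Bystander: white kitchen-type timer with coloured buttons, 62 x 66 x 21 mm, left of the stand. Origin: centre of its underside.
- objective_can: Bystander: black canister with a white screw cap, 37 mm diameter, 64 mm high, standing. Origin: centre of its underside.
- slide_pack: Bystander: small carton of glass slides, 32 x 79 x 30 mm, right of the stand. Origin: centre of its underside.
- stain_violet: Bystander: small brown dropper bottle with a black top, 34 mm across, 86 mm high, standing nearer the robot, to the left. Origin: centre of its underside.

How it is judged:
By the outcome, as a careful person would: the job done as asked, in the order asked, and still so for the second after the job is handed in, with the robot touching nothing.
It also fails if it takes over 48 s, if anything falls off the work surface, if the arm or the gripper's body presses on something with over 40 N, if the wrist force passes 120 N, or if a joint passes its speed limit or range.

ROBOT

A 6-joint arm with a two-finger parallel gripper is mounted at the origin on a cart in front of the work surface, level with it; the furniture and walls round the work are solid. World frame = base frame: x ahead of the robot, y to its left, z up, the work surface at z = 0. Lengths are in m, angles in rad, forces in N, time in s.
With the tool pointing down it reaches from about 0.25 to 0.725 m from the base axis. Payload 4 kg.
Tool frame: the origin (TCP) lies between the finger pads; the fingertips stand 25 mm ahead of it and the grasp point (between the pads) lies 6 mm ahead of it; z points along the fingers, x is the direction in which the jaws open and shut, and the axes are right-handed (so a half turn about z gives the same grasp; the last joint's range is limited). The gripper opens to 85 mm and grips with 20 to 120 N. Pads are 22 mm wide; open, the fingers measure 114 mm over their backs; the gripper's body (76 mm by 85 mm) begins 54 mm behind the grasp point. The pads swing forward as they close: fully open they stand 13 mm farther back than shut.
Start: joints at [-1.346, 0.241, 0.005, 1.335, 0, 1.571], TCP at [0.111, -0.487, 0.256] pointing down, gripper open.
Joint ranges: [-2.72, 2.72], [-1.05, 1.87], [-1.09, 1.28], [-1.99, 2.15], [-1.42, 1.44], [-3.14, 3.14]. Speed limits (rad/s): [2.79, 2.79, 3.14, 3.14, 3.14, 3.14].

INTERFACE

Orientations are given as a unit quaternion [w, x, y, z].
In Python, from rig import state, camera, order gives the robot as it stands.
- The arm moves only by the tool play_rows, never from a script. Its argument "rows" is a list of rows, each an object with "offset": the shift along the tool's x, y, z as a fraction of full scale, a list of three; "turn": the turn, a rotation vector about the tool's x, y, z as a fraction of full scale, a list of three; "gripper": the gripper command: -1 is fully open, 1 is shut, values between are in proportion. A call has exactly 10 rows; each row is the pose to reach, as a shift and turn from the pose commanded when the call began, along the tool's axes at that moment; what a row does not reach only later rows make up. Full scale, the value 1, is 500 mm for a shift and pi/2 rad for a turn. A row lasts 1/8 s, in which the tool goes at most 62.5 mm and 10.7 degrees, less where a joint would pass 70% of its speed; a pose out of reach is approached as far as the arm can. A call with a number of a shift or a turn outside -1 to 1 is refused whole. A call with a gripper value outside its range is refused whole. The fingers move at their own pace and stop on an object; the grip force is fixed at half the most. Time passes only in rows, so rows that repeat a pose let the fingers close, or fill a call up. It gives the time, the measured TCP pose, the force and the opening at its end, in the units of the state.
- state(): the state, without advancing time (a new reading comes with each control period).
- camera(name): name is "scene" or "top" or "wrist"; returns a dict with "frame" (400x640x3 uint8, blue, green, red), "range_z" (400x640 float32, m along the optical axis (not along the pixel's ray), 0 where there is no reading), "fx", "fy", "cx", "cy" (pixels), "R" (3x3) and "t" (3): a world point X has camera coordinates R X + t. Camera axes: x right, y down, z forward; pixel columns grow to the right and rows downward; lengths in m; the calibration is good to about 2 mm. A picture is of the moment at which its call begins.
- order.sign_off(): hands the job in, once; it reports no verdict.
The state is a dict: "time_s": time; "q": joint angles; "qvel": joint speeds; "effort": joint torques, N m; "tool_pos": TCP position; "tcp_rot": TCP orientation; "ft_force": force on the tool from outside, world axes, zero at the start; "ft_torque": the same for the moment, N m; "finger_gap": opening from 0.0 (shut) to 1.0 (fully open).
Only numpy, scipy, OpenCV 4.12 (cv2) and the standard library are available. Lean on these libraries where they do the work, as an engineer would, in place of code of your own. Each camera call takes 0.05 s, during which the arm holds its last target.

## Working session

There is one attempt and no reset: what is moved stays moved. The work goes in short steps, Python scripts to look and compute and a tool call to move; the robot and the scene stay as the last step left them, time stands still between calls to the robot, and variables do not carry over. Pictures are saved under pics/ and viewed, and the job is handed in when it is done.

Besides the shell and the picture viewer there is one more tool, called as name(argument=value, ...) on one line, values as JSON. play_rows: Moves the arm, as the interface text tells. Shift numbers are shares of 500 mm and turn numbers shares of pi/2 rad, none past 1 either way. Its arguments: {"type":"object","properties":{"rows":{"type":"array"}},"required":["rows"]}

```bash
mkdir -p pics; ls
cat > h.py <<'E'
import numpy as np, cv2
from rig import state,camera,order
def grab(n,tag):
    c=camera(n); cv2.imwrite(f'pics/{tag}.png',c['frame']); np.savez(f'pics/{tag}.npz',**{k:np.array(v) for k,v in c.items()}); return c
def pts(c):
    z=c['range_z']; v,u=np.mgrid[:z.shape[0],:z.shape[1]]
    P=np.stack([(u-c['cx'])/c['fx']*z,(v-c['cy'])/c['fy']*z,z],-1)
    W=(P-np.array(c['t']).reshape(3))@np.array(c['R']); W[z==0]=np.nan; return W
E
python3 - <<'E'
from h import *
s=state(); print(s)
for n in ['scene','top']:
    c=grab(n,n+'0'); print(n,c['fx'],c['R'],c['t'])
E
```

```text
pics
{'time_s': 0.0, 'q': array([-1.34601958e+00,  2.41399704e-01,  3.68199916e-03,  1.33520176e+00,
       -8.86165910e-06,  1.57081862e+00]), 'qvel': array([ 0.00146797,  0.00041483, -0.0001553 , -0.0010614 ,  0.00028655,
       -0.00147351]), 'effort': array([-3.86789825e-04, -3.72319615e+01,  2.52405703e+01,  1.69422693e-02,
       -2.66166326e-04,  7.20807307e-07]), 'tool_pos': array([ 0.11130809, -0.486837  ,  0.25540343]), 'tcp_rot': array([-6.58247120e-04,  7.81941694e-01, -6.23350671e-01, -8.32862430e-04]), 'ft_force': array([ 0.18888258,  1.67034848, -0.72427046]), 'ft_torque': array([ 0.00798106, -0.05104025, -0.02275851]), 'finger_gap': 1.0023294134598693}
scene 392.7744823502457 [[-0.72085271 -0.69290002 -0.01615341]
 [-0.44000001  0.47550924 -0.7617683 ]
 [ 0.53551037 -0.54201525 -0.64764814]] [0.40640801 0.32425283 0.59259185]
top 371.91208486552085 [[ 0.00456387 -0.99963483  0.02663427]
 [-0.99142785 -0.00800105 -0.13041014]
 [ 0.13057562 -0.02581078 -0.99110232]] [-0.02598945  0.5797207   0.95249167]
```

View pics/scene0.png

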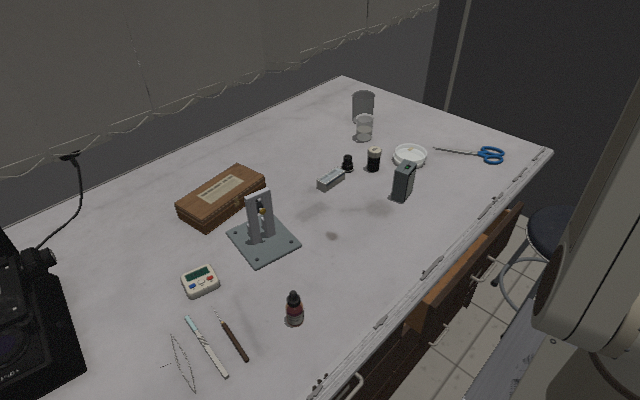

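View pics/top0.png

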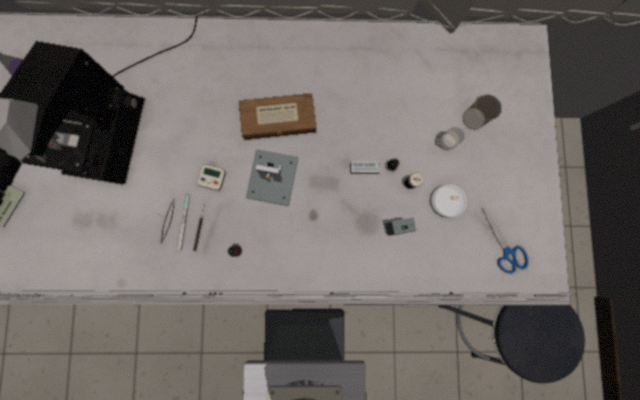

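The scene view shows the lamp at about (403,183), with the stand at (262,225) and the stud head near (262,210). In the top view the lamp is at (400,227) and the stand at (270,175). I'll measure both from the depth.

Run:
```python
from h import *
for n in ['top0','scene0']:
    c=dict(np.load(f'pics/{n}.npz')); W=pts(c)
    # rough bench
    print(n,'bench z med',np.nanmedian(W[...,2][(abs(W[...,0]-.35)<.1)&(abs(W[...,1])<.5)]))
    boxes={'top0':{'lamp':(380,210,420,245),'stand':(240,140,305,210)},'scene0':{'lamp':(385,155,422,208),'stand':(220,180,305,270)}}[n]
    for k,(u0,v0,u1,v1) in boxes.items():
        S=W[v0:v1,u0:u1].reshape(-1,3); S=S[~np.isnan(S[:,0])]
        for lo,hi in [(.004,.014),(.02,.08),(.08,.1),(.085,.15)]:
            A=S[(S[:,2]>lo)&(S[:,2]<hi)]
            if len(A)<8: continue
            r=cv2.minAreaRect((A[:,:2]*1000).astype(np.float32)); print(k,lo,hi,len(A),'rect',np.round(r[0],1),np.round(r[1],1),round(r[2],1),'medz',np.median(A[:,2]).round(4),'max',A[:,2].max().round(4))
    for k,(u0,v0,u1,v1) in boxes.items():
        im=cv2.resize(c['frame'][v0:v1,u0:u1],None,fx=8,fy=8,interpolation=cv2.INTER_CUBIC); cv2.imwrite(f'pics/{n}_{k}.png',im)
a=[cv2.imread(f'pics/{n}_{k}.png') for n in ['top0','scene0'] for k in ['lamp','stand']]
H=max(i.shape[0] for i in a); b=[cv2.copyMakeBorder(i,0,H-i.shape[0],0,8,0) for i in a]
m=np.hstack(b); m=cv2.resize(m,(800,int(m.shape[0]*800/m.shape[1]))); cv2.imwrite('pics/mont.png',m)
```

```text
top0 bench z med -0.0004285581864688558
lamp 0.004 0.014 13 rect [ 509.  -222.4] [11.2 46.3] 86.2 medz 0.0089 max 0.0133
lamp 0.02 0.08 75 rect [ 492.9 -231.8] [49.5 23.8] 56.0 medz 0.0531 max 0.0791
lamp 0.08 0.1 313 rect [ 504.9 -248.1] [34.9 56.2] 10.8 medz 0.0889 max 0.0948
lamp 0.085 0.15 301 rect [ 504.8 -248.2] [34.9 56. ] 10.3 medz 0.089 max 0.0948
stand 0.004 0.014 1721 rect [634.9  87.9] [180.3 163.4] 6.5 medz 0.0072 max 0.014
stand 0.02 0.08 79 rect [652.3  90.6] [55.2 42.3] 79.7 medz 0.0446 max 0.0796
stand 0.08 0.1 31 rect [633.7  92. ] [30.5 51. ] 23.8 medz 0.0929 max 0.0999
stand 0.085 0.15 246 rect [637.3  93.7] [42.6 49.3] 28.6 medz 0.132 max 0.1439
scene0 bench z med -0.0013116889335626973
lamp 0.004 0.014 102 rect [ 544.4 -293.8] [ 83.2 178.9] 20.8 medz 0.0096 max 0.0139
lamp 0.02 0.08 561 rect [ 526.9 -300.6] [ 71.2 183.6] 31.8 medz 0.0392 max 0.0796
lamp 0.08 0.1 265 rect [ 503.9 -244.7] [35.9 57.3] 10.6 medz 0.0886 max 0.0931
lamp 0.085 0.15 221 rect [ 504.4 -244.9] [35.  56.4] 10.1 medz 0.089 max 0.0931
stand 0.004 0.014 2000 rect [681.9  81.9] [140.  244.6] 70.1 medz 0.0073 max 0.0139
stand 0.02 0.08 1387 rect [723.8  75.9] [117.  202.7] 56.7 medz 0.0475 max 0.08
stand 0.08 0.1 163 rect [628.3  99. ] [56.5 19.4] 70.3 medz 0.092 max 0.0999
stand 0.085 0.15 619 rect [636.4  97.3] [33.3 52.1] 13.0 medz 0.1149 max 0.1412
```

View pics/mont.png

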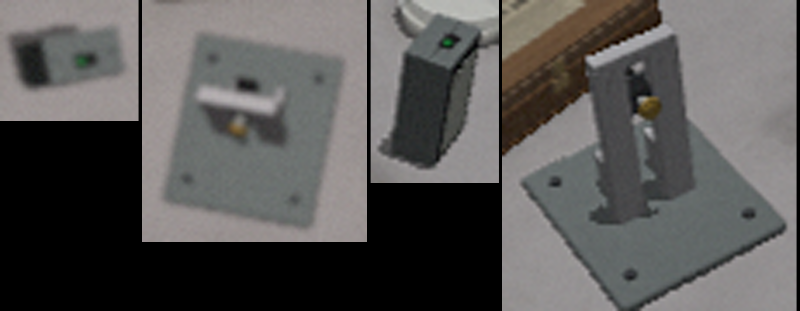

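Run:
```python
from h import *
def ray(c,u,v,z):
    R=np.array(c['R']);t=c['t'];C=-R.T@t;d=R.T@np.array([(u-c['cx'])/c['fx'],(v-c['cy'])/c['fy'],1]);
    return C+d*(z-C[2])/d[2]
for n,(u0,v0,u1,v1) in {'top0':(240,140,305,210),'scene0':(215,175,310,275)}.items():
    c=dict(np.load(f'pics/{n}.npz')); f=c['frame'][v0:v1,u0:u1]; lab=cv2.cvtColor(f,cv2.COLOR_BGR2LAB).astype(int)
    hsv=cv2.cvtColor(f,cv2.COLOR_BGR2HSV)
    W=pts(c)[v0:v1,u0:u1]
    m=((W[...,2]>.004)&(W[...,2]<.012)).astype(np.uint8)
    # colour of plate
    print(n,'plate col',np.median(f[m>0],0), 'hsv',np.median(hsv[m>0],0),'bench',np.median(f[:8,-8:].reshape(-1,3),0),np.median(hsv[:8,-8:].reshape(-1,3),0))
    g=((f[...,0].astype(int)-f[...,2])>6).astype(np.uint8)
    g=cv2.morphologyEx(g,cv2.MORPH_OPEN,np.ones((3,3)))
    cs,_=cv2.findContours(g,0,2); k=max(cs,key=cv2.contourArea); 
    hull=cv2.convexHull(k)[:,0]
    P=np.array([ray(c,u+u0,v+v0,.008)[:2]*1000 for u,v in hull]).astype(np.float32)
    print('plate',cv2.minAreaRect(P),cv2.contourArea(k))
    # brass
    b=((hsv[...,1]>100)&(hsv[...,0]>12)&(hsv[...,0]<32)).astype(np.uint8)
    nn,l,st,ce=cv2.connectedComponentsWithStats(b)
    for i in range(1,nn): print('brass',st[i],ce[i]+[u0,v0], np.nanmedian(W[l==i],0))
    o=f.copy();o[g>0]=(0,255,0);o[b>0]=(0,0,255);cv2.imwrite(f'pics/m_{n}.png',cv2.resize(o,None,fx=5,fy=5,interpolation=0))
```

```text
top0 plate col [111. 112. 108.] hsv [ 80.   9. 113.] bench [145. 146. 153.] [  7.  14. 153.]Traceback (most recent call last):
  File "<stdin>", line 14, in <module>
ValueError: max() iterable argument is empty
```

```bash
cat > s.py <<'E'
from h import *
def ray(c,u,v,z):
    R=np.array(c['R']);t=c['t'];C=-R.T@t;d=R.T@np.array([(u-c['cx'])/c['fx'],(v-c['cy'])/c['fy'],1]);
    return C+d*(z-C[2])/d[2]
for n,(u0,v0,u1,v1) in {'top0':(240,140,305,210),'scene0':(215,175,310,275)}.items():
    c=dict(np.load(f'pics/{n}.npz')); f=c['frame'][v0:v1,u0:u1]
    hsv=cv2.cvtColor(f,cv2.COLOR_BGR2HSV); W=pts(c)[v0:v1,u0:u1]
    g=((f[...,2].astype(int)-f[...,1]<1)&(f.max(2)>70)).astype(np.uint8)
    g=cv2.morphologyEx(g,cv2.MORPH_OPEN,np.ones((3,3)))
    cs,_=cv2.findContours(g,0,2); k=max(cs,key=cv2.contourArea); hull=cv2.convexHull(k)[:,0]
    P=np.array([ray(c,u+u0,v+v0,.008)[:2]*1000 for u,v in hull]).astype(np.float32)
    print(n,'plate',cv2.minAreaRect(P),cv2.contourArea(k))
    b=((hsv[...,1]>100)&(hsv[...,0]>12)&(hsv[...,0]<32)).astype(np.uint8)
    nn,l,st,ce=cv2.connectedComponentsWithStats(b)
    for i in range(1,nn): print('brass',st[i],ce[i]+[u0,v0], np.nanmedian(W[l==i],0))
    o=f.copy();o[g>0]=(0,255,0);o[b>0]=(0,0,255);cv2.imwrite(f'pics/m_{n}.png',cv2.resize(o,None,fx=4,fy=4,interpolation=0))
    # upright front face plane / top
    A=W[(W[...,2]>.134)&(W[...,2]<.146)]; print('top of bars',cv2.minAreaRect((A[:,:2]*1000).astype(np.float32)),len(A))
E
python3 s.py; python3 -c "
import cv2,numpy as np
a=cv2.imread('pics/m_top0.png');b=cv2.imread('pics/m_scene0.png');a=cv2.copyMakeBorder(a,0,b.shape[0]-a.shape[0],0,5,0);cv2.imwrite('pics/m2.png',np.hstack([a,b]))"
```

```text
top0 plate ((640.3739013671875, 94.07652282714844), (117.7893295288086, 138.11485290527344), 79.05683898925781) 1965.5
brass [25 36  5  3  9] [266.88888889 177.22222222] [0.62284473 0.0980934  0.10167052]
top of bars ((637.904541015625, 94.21179962158203), (55.77824783325195, 12.220359802246094), 80.0126724243164) 121
scene0 plate ((639.8568725585938, 96.67886352539062), (120.99104309082031, 140.90521240234375), 79.6942138671875) 1637.5
brass [ 0  0 12  8 53] [219.09433962 177.58490566] [0.84600326 0.05838182 0.04842058]
brass [  0   0  51  53 876] [236.64155251 196.17351598] [0.76585662 0.0677335  0.04651123]
brass [23 21  1  1  1] [238. 196.] [0.76254325 0.06440538 0.03993792]
brass [44 33  7  6 30] [262.1 210.7] [0.62225376 0.09801361 0.10042027]
top of bars ((635.876953125, 96.79608154296875), (54.93791961669922, 13.737561225891113), 78.34769439697266) 148
```

View pics/m2.png

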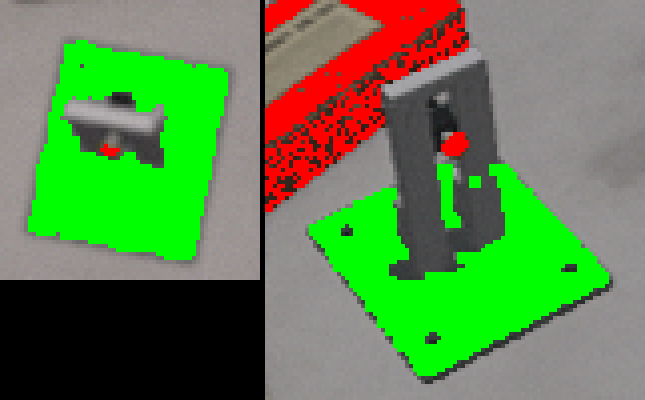

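The brass head's front is at about (622.5, 98, 100) mm and the stand's face origin at about (631, 97) with yaw about -10.5°. The lamp is at (505, -246.5) with yaw +10.3°. I'll write a move planner.

```bash
cat >> h.py <<'E'
from scipy.spatial.transform import Rotation as Ro
def cur():
    s=state(); q=s['tcp_rot']; return s,Ro.from_quat([q[1],q[2],q[3],q[0]])
def target(az): # tool x at azimuth az (deg), pointing down
    a=np.radians(az); x=np.array([np.cos(a),np.sin(a),0]); z=np.array([0,0,-1.]); return Ro.from_matrix(np.stack([x,np.cross(z,x),z],1))
def plan(p,az):
    s,r=cur(); d=np.array(p)-s['tool_pos']; o=r.inv().apply(d)/.5; t=(r.inv()*target(az)).as_rotvec()/(np.pi/2)
    print('off',o.round(4),'turn',t.round(4),'q',s['q'].round(3)); return o,t
E
python3 -c "
from h import *
plan([.503,-.247,.22],100.3)
plan([.503,-.247,.22],-77.1+80)"
```

```text
off [-0.2931 -0.8706  0.0715] turn [-1.9000e-03  0.0000e+00 -1.9714e+00] q [-1.346  0.241  0.004  1.335 -0.     1.571]
off [-0.2931 -0.8706  0.0715] turn [-8.000e-04  1.000e-03 -8.891e-01] q [-1.346  0.241  0.004  1.335 -0.     1.571]
```

play_rows(rows=[{"offset":[-0.293,-0.871,0.0715],"turn":[0,0,-0.9],"gripper":-1},{"offset":[-0.293,-0.871,0.0715],"turn":[0,0,-0.9],"gripper":-1},{"offset":[-0.293,-0.871,0.0715],"turn":[0,0,-0.9],"gripper":-1},{"offset":[-0.293,-0.871,0.0715],"turn":[0,0,-0.9],"gripper":-1},{"offset":[-0.293,-0.871,0.0715],"turn":[0,0,-0.9],"gripper":-1},{"offset":[-0.293,-0.871,0.0715],"turn":[0,0,-0.9],"gripper":-1},{"offset":[-0.293,-0.871,0.0715],"turn":[0,0,-0.9],"gripper":-1},{"offset":[-0.293,-0.871,0.0715],"turn":[0,0,-0.9],"gripper":-1},{"offset":[-0.293,-0.871,0.0715],"turn":[0,0,-0.9],"gripper":-1},{"offset":[-0.293,-0.871,0.0715],"turn":[0,0,-0.9],"gripper":-1}])

```text
time_s: 1.35
tool_pos: [0.5025, -0.2478, 0.2202]
tcp_rot: [-0.0, 0.999, 0.033, -0.001]
ft_force: [-0.0, -0.4, -0.0]
finger_gap: 1.004
```

```bash
python3 -c "
from h import *
print(state()['tool_pos'])
plan([.503,-.247,.22],100.3)"
```

```text
[ 0.50246356 -0.24775029  0.22015526]
off [ 0.0012 -0.0014  0.0003] turn [-1.0000e-03  5.0000e-04 -1.0723e+00] q [-0.458  0.378  0.102  1.296 -0.     1.047]
```

play_rows(rows=[{"offset":[0,0,0],"turn":[0,0,-1],"gripper":-1},{"offset":[0,0,0],"turn":[0,0,-1],"gripper":-1},{"offset":[0,0,0],"turn":[0,0,-1],"gripper":-1},{"offset":[0,0,0],"turn":[0,0,-1],"gripper":-1},{"offset":[0,0,0],"turn":[0,0,-1],"gripper":-1},{"offset":[0,0,0],"turn":[0,0,-1],"gripper":-1},{"offset":[0,0,0],"turn":[0,0,-1],"gripper":-1},{"offset":[0,0,0],"turn":[0,0,-1],"gripper":-1},{"offset":[0,0,0],"turn":[0,0,-1],"gripper":-1},{"offset":[0,0,0],"turn":[0,0,-1],"gripper":-1}])

```text
time_s: 2.6
tool_pos: [0.5022, -0.2487, 0.2209]
tcp_rot: [0.0, 0.684, 0.729, -0.0]
ft_force: [-0.4, 0.8, -0.3]
finger_gap: 0.998
```

Run:
```python
from h import *
c=grab('wrist','w1'); W=pts(c)
m=(W[...,2]>.08)&(W[...,2]<.1)&(abs(W[...,0]-.5)<.07)&(abs(W[...,1]+.25)<.07)
A=W[m]; print(len(A)); 
if len(A)>10: print(cv2.minAreaRect((A[:,:2]*1000).astype(np.float32)),np.median(A[:,2]))
o=plan([.503,-.247,.083],100.3)
```

```text
2956
((505.1685485839844, -246.90249633789062), (35.79728698730469, 55.922847747802734), 10.971968650817871) 0.08912558069516693
off [0.003  0.0014 0.2758] turn [ 0.0001  0.0002 -0.0737] q [-0.459  0.377  0.102  1.296 -0.    -0.523]
```

View pics/w1.png

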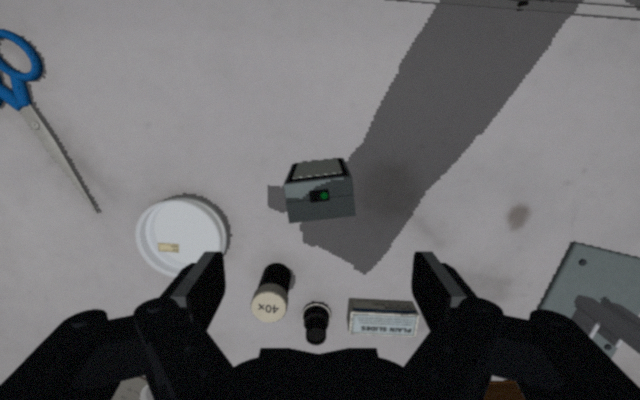

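play_rows(rows=[{"offset":[0.003,0.0014,0.08],"turn":[0,0,-0.076],"gripper":-1},{"offset":[0.003,0.0014,0.16],"turn":[0,0,-0.076],"gripper":-1},{"offset":[0.003,0.0014,0.22],"turn":[0,0,-0.076],"gripper":-1},{"offset":[0.003,0.0014,0.26],"turn":[0,0,-0.076],"gripper":-1},{"offset":[0.003,0.0014,0.276],"turn":[0,0,-0.076],"gripper":-1},{"offset":[0.003,0.0014,0.276],"turn":[0,0,-0.076],"gripper":-1},{"offset":[0.003,0.0014,0.276],"turn":[0,0,-0.076],"gripper":-0.2},{"offset":[0.003,0.0014,0.276],"turn":[0,0,-0.076],"gripper":1},{"offset":[0.003,0.0014,0.276],"turn":[0,0,-0.076],"gripper":1},{"offset":[0.003,0.0014,0.276],"turn":[0,0,-0.076],"gripper":1}])

```text
time_s: 3.9
tool_pos: [0.505, -0.2466, 0.084]
tcp_rot: [0.002, 0.638, 0.77, 0.0]
ft_force: [-0.5, 0.1, 6.2]
finger_gap: 0.648
```

Run:
```python
from h import *
c=grab('wrist','w2'); s=state(); print(s['tool_pos'],s['ft_force'],s['finger_gap'])
W=pts(c)
for lo,hi in [(.085,.093)]:
    A=W[(W[...,2]>lo)&(W[...,2]<hi)&(abs(W[...,0]-.5)<.05)&(abs(W[...,1]+.25)<.05)]
    print(len(A), cv2.minAreaRect((A[:,:2]*1000).astype(np.float32)) if len(A)>9 else 0)
```

```text
[ 0.50495823 -0.24659205  0.08400411] [-0.06035787 -0.41906765  5.27315134] 0.6447156282794178
11817 ((505.1979064941406, -246.35060119628906), (36.4637336730957, 82.73707580566406), 10.65467357635498)
```

View pics/w2.png

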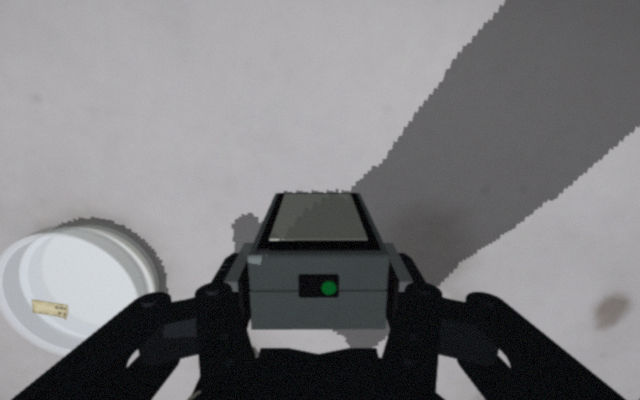

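The grasp looks good: the wrist view shows the lamp centred between the pads, panel toward -x at about (320,215), and the top centre matches the TCP. Next is to lift and carry it to a standoff.

```bash
cat >> h.py <<'E'
O=np.array([.6307,.0967]); YAW=-10.5
ex=np.array([np.cos(np.radians(YAW)),np.sin(np.radians(YAW))]); ey=np.array([-ex[1],ex[0]])
def sp(xs,ys,z): # stand coords of TCP (m) -> world
    p=O+ex*xs+ey*ys; return [p[0],p[1],z]
def ins(): 
    s,r=cur(); d=s['tool_pos'][:2]-O; return [round(float(v)*1000,2) for v in (d@ex,d@ey,s['tool_pos'][2])], s['ft_force'].round(2), s['time_s']
E
python3 -c "
from h import *
plan(sp(-.075,0,.205),90+YAW)"
```

```text
off [ 0.6817  0.2354 -0.2428] turn [0.0017 0.001  0.2357] q [-0.454  0.489 -0.104  0.974 -0.    -0.641]
```

play_rows(rows=[{"offset":[0,0,-0.08],"turn":[0,0,0],"gripper":1},{"offset":[0,0,-0.2],"turn":[0,0,0],"gripper":1},{"offset":[0.08,0.03,-0.243],"turn":[0.001,0.001,0.03],"gripper":1},{"offset":[0.19,0.07,-0.243],"turn":[0.002,0.001,0.07],"gripper":1},{"offset":[0.3,0.1,-0.243],"turn":[0.002,0.001,0.11],"gripper":1},{"offset":[0.41,0.14,-0.243],"turn":[0.002,0.001,0.15],"gripper":1},{"offset":[0.52,0.18,-0.243],"turn":[0.002,0.001,0.19],"gripper":1},{"offset":[0.62,0.22,-0.243],"turn":[0.002,0.001,0.22],"gripper":1},{"offset":[0.682,0.235,-0.243],"turn":[0.002,0.001,0.236],"gripper":1},{"offset":[0.682,0.235,-0.243],"turn":[0.002,0.001,0.236],"gripper":1}])

```text
time_s: 5.2
tool_pos: [0.5552, 0.1134, 0.203]
tcp_rot: [-0.002, 0.768, 0.641, -0.001]
ft_force: [-0.4, -0.2, -2.9]
finger_gap: 0.641
```

Run:
```python
from h import *
print(ins()); 
for n in ['wrist','scene','top']: c=grab(n,n+'3')
for n,(u0,v0,u1,v1) in {'top3':(240,130,310,210),'scene3':(215,145,310,275)}.items():
    c=dict(np.load(f'pics/{n}.npz')); W=pts(c)[v0:v1,u0:u1]; A=W[(W[...,2]>.19)&(W[...,2]<.22)]
    if len(A)>9: print(n,len(A),cv2.minAreaRect((A[:,:2]*1000).astype(np.float32)),np.median(A[:,2]))
plan(sp(-.040,0,.150),90+YAW)
a=cv2.resize(cv2.imread('pics/wrist3.png'),(640,400)); b=cv2.imread('pics/scene3.png')[120:280,180:380]; 
cv2.imwrite('pics/s3c.png',cv2.resize(b,None,fx=4,fy=3.75))
```

```text
([-77.27, 2.71, 203.0], array([-0.43, -0.19, -2.9 ]), 5.2)
top3 14 ((537.0391235351562, 81.8834457397461), (3.4117605686187744, 24.086992263793945), 14.300579071044922) 0.20518551231375673
scene3 829 ((553.4168090820312, 112.38351440429688), (83.95811462402344, 38.47123718261719), 80.59294891357422) 0.20771583180203268
off [0.0008 0.0735 0.1065] turn [-0.003   0.0001 -0.0004] q [0.195 0.401 0.092 1.266 0.002 0.379]
```

View pics/wrist3.png

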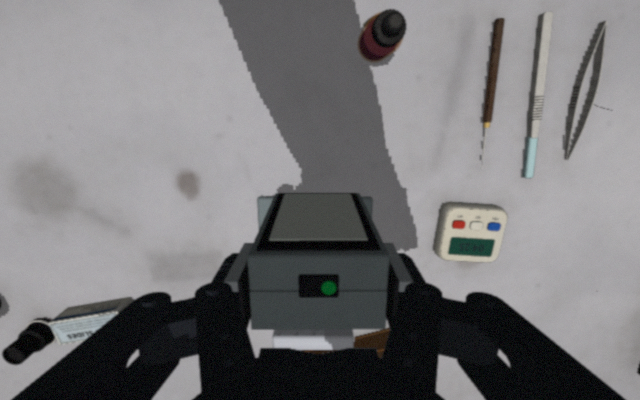

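View pics/s3c.png

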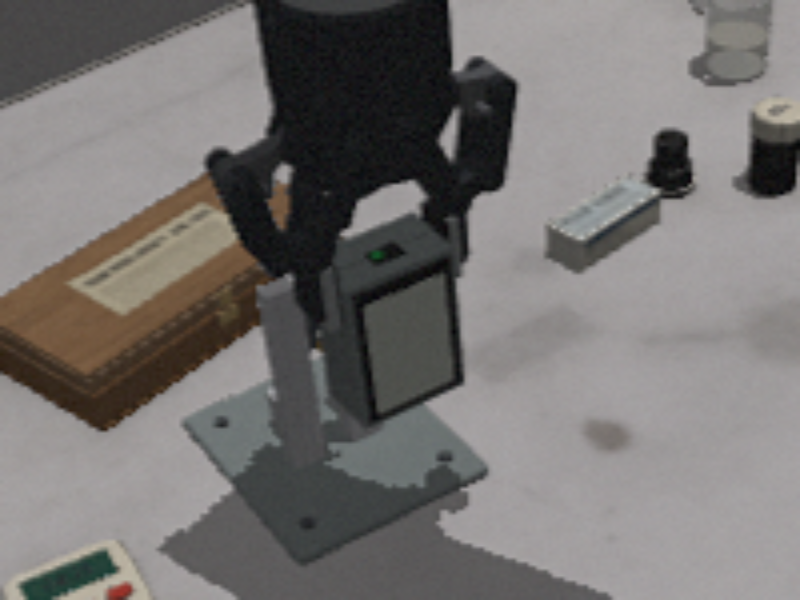

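play_rows(rows=[{"offset":[0,0.02,0.03],"turn":[0,0,0],"gripper":1},{"offset":[0,0.045,0.075],"turn":[0,0,0],"gripper":1},{"offset":[0.001,0.065,0.1],"turn":[0,0,0],"gripper":1},{"offset":[0.001,0.07,0.1065],"turn":[0,0,0],"gripper":1},{"offset":[0.001,0.07,0.1065],"turn":[0,0,0],"gripper":1},{"offset":[0.001,0.07,0.1065],"turn":[0,0,0],"gripper":1},{"offset":[0.001,0.07,0.1065],"turn":[0,0,0],"gripper":1},{"offset":[0.001,0.07,0.1065],"turn":[0,0,0],"gripper":1},{"offset":[0.001,0.07,0.1065],"turn":[0,0,0],"gripper":1},{"offset":[0.001,0.07,0.1065],"turn":[0,0,0],"gripper":1}])

```text
time_s: 6.6
tool_pos: [0.5903, 0.1052, 0.1508]
tcp_rot: [-0.002, 0.769, 0.639, -0.001]
ft_force: [-0.7, -0.3, -2.2]
finger_gap: 0.644
```

Run:
```python
from h import *
print(ins()); plan(sp(-.026,0,.150),90+YAW)
for n in ['wrist','scene','top']: c=grab(n,n+'4')
b=cv2.imread('pics/scene4.png')[150:280,200:330]; t=cv2.imread('pics/top4.png')[130:210,230:310]
cv2.imwrite('pics/s4c.png',np.hstack([cv2.resize(b,(400,400),interpolation=2),cv2.resize(t,(400,400),interpolation=2)]))
```

```text
([-41.29, 0.95, 150.8], array([-0.65, -0.29, -2.23]), 6.6)
off [-0.0019  0.0306  0.0015] turn [-0.002  -0.0006 -0.0002] q [0.175 0.499 0.105 1.179 0.002 0.359]
```

View pics/s4c.png

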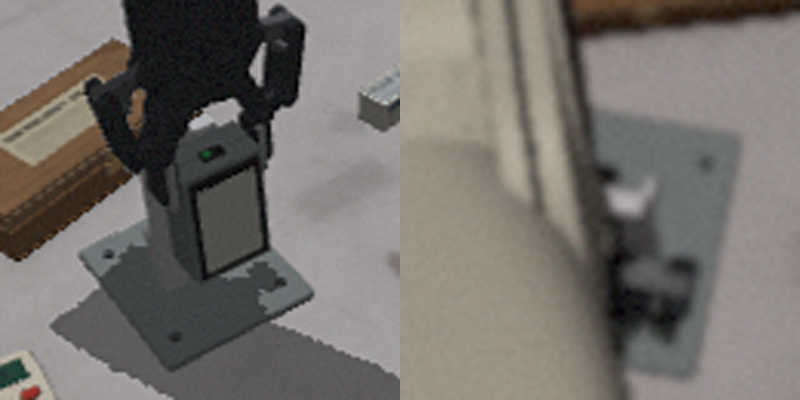

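Run:
```python
from h import *
for n in ['wrist3','wrist4']:
    c=dict(np.load(f'pics/{n}.npz')); W=pts(c)
    D=W[...,:2]-O; X=D@ex*1000; Y=D@ey*1000; Z=W[...,2]*1000
    for lo,hi in ((130,146),(150,162) if n=='wrist4' else (203,214)):
        m=(Z>lo)&(Z<hi)&(abs(Y)<60); m[345:]=0
        print(n,lo,m.sum(), [ (np.percentile(a[m],[0,1,50,99,100])).round(1) for a in (X,Y,Z)] if m.sum()>5 else '')
        if lo==130 and m.sum()>5:
            v,u=np.nonzero(m); print(u.min(),u.max(),v.min(),v.max())
```

```text
wrist3 130 1916 [array([-96.2, -95.9,   2. ,   8.3,  10.5]), array([-28.3, -27.1,   0.9,  28.5,  30. ]), array([130. , 130.5, 138.4, 145.7, 146. ])]
271 365 195 344
wrist3 203 12376 [array([-95.6, -94.7, -80.8, -60. , -58.8]), array([-38.6, -34.1,   2.7,  39.8,  44.2]), array([203. , 203.5, 208.2, 212.9, 214. ])]
wrist4 130 3225 [array([-60.1, -59.8, -58.5,   2.8,   3.5]), array([-40.2, -38.2,   0.9,  40.7,  42.6]), array([130. , 130.1, 136.7, 145.8, 146. ])]
222 415 226 344
wrist4 150 12556 [array([-59.5, -58.8, -45.1, -24. , -22.6]), array([-40.1, -36. ,   0.9,  38.4,  42.5]), array([150. , 150.6, 156. , 160.9, 162. ])]
```

View pics/wrist4.png

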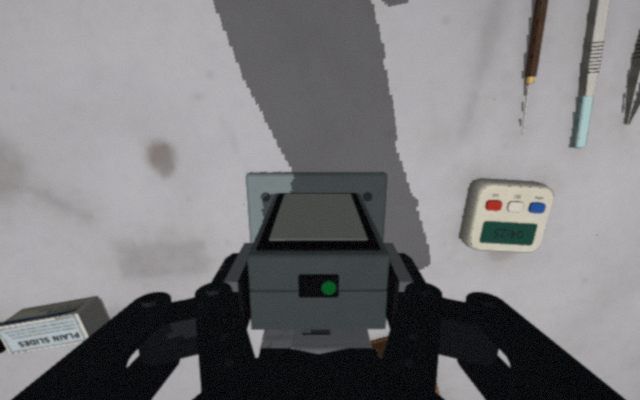

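```bash
python3 - <<'E'
from h import *
c=dict(np.load('pics/wrist4.npz')); W=pts(c)
D=W[...,:2]-O; X=D@ex*1000; Y=D@ey*1000; Z=W[...,2]*1000
for v in (182,190,200,215):
    f=c['frame'][v].astype(int); g=f[:,2]-f[:,1]
    uu=[u for u in range(200,440) if 4<Z[v,u]<13]
    print(v,uu[0],uu[-1],Y[v,uu[0]].round(1),Y[v,uu[-1]].round(1),X[v,uu[0]].round(1),X[v,uu[-1]].round(1), ((Y[v,uu[0]]+Y[v,uu[-1]])/2).round(2))
E
python3 - <<'E'
import sys; sys.path.insert(0,'.')
from h import *
c=dict(np.load('pics/wrist3.npz')); W=pts(c)
D=W[...,:2]-O; X=D@ex*1000; Y=D@ey*1000; Z=W[...,2]*1000
m=(Z>136)&(Z<143)&(X>-8); m[345:]=0
for lo in range(-3,12,2):
    k=m&(X>lo)&(X<=lo+2); print(lo,k.sum(),np.percentile(Y[k],[0,2,98,100]).round(1) if k.sum()>5 else '')
E
```

```text
182 247 387 -58.7 59.8 -50.4 -49.8 0.56
190 247 386 -59.3 59.1 -43.3 -43.0 -0.08
200 248 385 -59.0 58.6 -34.4 -34.4 -0.2
215 249 385 -58.8 59.8 -21.0 -20.0 0.49
-3 0 
-1 3 
1 316 [-27.1 -26.2  26.   27.1]
3 236 [-27.8 -27.   26.5  27.8]
5 200 [-27.9 -26.4  26.3  27.9]
7 124 [-28.1 -27.6  26.3  28. ]
9 5 
11 0
```

play_rows(rows=[{"offset":[-0.002,0.005,0.0015],"turn":[-0.002,0,0],"gripper":1},{"offset":[-0.002,0.01,0.0015],"turn":[-0.002,0,0],"gripper":1},{"offset":[-0.002,0.015,0.0015],"turn":[-0.002,0,0],"gripper":1},{"offset":[-0.002,0.019,0.0015],"turn":[-0.002,0,0],"gripper":1},{"offset":[-0.002,0.022,0.0015],"turn":[-0.002,0,0],"gripper":1},{"offset":[-0.002,0.025,0.0015],"turn":[-0.002,0,0],"gripper":1},{"offset":[-0.002,0.027,0.0015],"turn":[-0.002,0,0],"gripper":1},{"offset":[-0.002,0.029,0.0015],"turn":[-0.002,0,0],"gripper":1},{"offset":[-0.002,0.03,0.0015],"turn":[-0.002,0,0],"gripper":1},{"offset":[-0.002,0.03,0.0015],"turn":[-0.002,0,0],"gripper":1}])

```text
time_s: 8.0
tool_pos: [0.6049, 0.1014, 0.1499]
tcp_rot: [-0.0, 0.769, 0.639, 0.0]
ft_force: [-0.3, -0.1, -1.5]
finger_gap: 0.647
```

```bash
python3 -c "
from h import *
print(ins());plan(sp(-.022,0,.150),90+YAW)"
```

```text
([-26.27, -0.1, 149.9], array([-0.34, -0.05, -1.49]), 8.0)
off [ 0.0002  0.0085 -0.0002] turn [-0.0001 -0.0006 -0.0002] q [1.66e-01 5.24e-01 1.44e-01 1.19e+00 1.00e-03 3.49e-01]
```

play_rows(rows=[{"offset":[0,0.001,0],"turn":[0,0,0],"gripper":1},{"offset":[0,0.002,0],"turn":[0,0,0],"gripper":1},{"offset":[0,0.003,0],"turn":[0,0,0],"gripper":1},{"offset":[0,0.004,0],"turn":[0,0,0],"gripper":1},{"offset":[0,0.005,0],"turn":[0,0,0],"gripper":1},{"offset":[0,0.006,0],"turn":[0,0,0],"gripper":1},{"offset":[0,0.007,0],"turn":[0,0,0],"gripper":1},{"offset":[0,0.008,0],"turn":[0,0,0],"gripper":1},{"offset":[0,0.008,0],"turn":[0,0,0],"gripper":1},{"offset":[0,0.008,0],"turn":[0,0,0],"gripper":1}])

```text
time_s: 9.25
tool_pos: [0.6087, 0.1006, 0.1499]
tcp_rot: [-0.0, 0.769, 0.639, 0.0]
ft_force: [-0.2, 0.1, -1.1]
finger_gap: 0.643
```

```bash
python3 -c "
from h import *
print(ins());plan(sp(-.017,0,.150),90+YAW)"
```

```text
([-22.3, -0.12, 149.85], array([-0.18,  0.06, -1.15]), 9.25)
off [ 0.0002  0.0106 -0.0003] turn [-0.0002 -0.0006 -0.0002] q [1.630e-01 5.310e-01 1.560e-01 1.195e+00 1.000e-03 3.470e-01]
```

play_rows(rows=[{"offset":[0,0.001,0],"turn":[0,0,0],"gripper":1},{"offset":[0,0.002,0],"turn":[0,0,0],"gripper":1},{"offset":[0,0.003,0],"turn":[0,0,0],"gripper":1},{"offset":[0,0.004,0],"turn":[0,0,0],"gripper":1},{"offset":[0,0.005,0],"turn":[0,0,0],"gripper":1},{"offset":[0,0.006,0],"turn":[0,0,0],"gripper":1},{"offset":[0,0.007,0],"turn":[0,0,0],"gripper":1},{"offset":[0,0.008,0],"turn":[0,0,0],"gripper":1},{"offset":[0,0.009,0],"turn":[0,0,0],"gripper":1},{"offset":[0,0.009,0],"turn":[0,0,0],"gripper":1}])

```text
time_s: 10.5
tool_pos: [0.6133, 0.0998, 0.1499]
tcp_rot: [-0.0, 0.769, 0.639, 0.0]
ft_force: [-1.1, -0.3, -2.2]
finger_gap: 0.643
```

```bash
python3 -c "
from h import *
print(ins());plan(sp(-.017,0,.150),90+YAW)"
```

```text
([-17.71, -0.09, 149.89], array([-1.15, -0.25, -2.22]), 10.5)
off [ 0.0002  0.0014 -0.0002] turn [-0.0001 -0.0006 -0.0002] q [1.610e-01 5.400e-01 1.700e-01 1.201e+00 1.000e-03 3.450e-01]
```

Still free. I'll move in small steps until the back touches the face.

play_rows(rows=[{"offset":[0,0.0005,0],"turn":[0,0,0],"gripper":1},{"offset":[0,0.001,0],"turn":[0,0,0],"gripper":1},{"offset":[0,0.0015,0],"turn":[0,0,0],"gripper":1},{"offset":[0,0.002,0],"turn":[0,0,0],"gripper":1},{"offset":[0,0.0025,0],"turn":[0,0,0],"gripper":1},{"offset":[0,0.003,0],"turn":[0,0,0],"gripper":1},{"offset":[0,0.003,0],"turn":[0,0,0],"gripper":1},{"offset":[0,0.003,0],"turn":[0,0,0],"gripper":1},{"offset":[0,0.003,0],"turn":[0,0,0],"gripper":1},{"offset":[0,0.003,0],"turn":[0,0,0],"gripper":1}])

```text
time_s: 11.75
tool_pos: [0.6147, 0.0996, 0.1499]
tcp_rot: [-0.0, 0.769, 0.639, 0.0]
ft_force: [-0.8, 0.2, -2.2]
finger_gap: 0.645
```

```bash
python3 -c "
from h import *
print(ins());plan(sp(-.017,0,.150),90+YAW);print(state()['ft_torque'])"
```

```text
([-16.27, -0.09, 149.89], array([-0.8 ,  0.16, -2.21]), 11.75)
off [ 0.0002 -0.0015 -0.0002] turn [-0.0001 -0.0006 -0.0002] q [1.600e-01 5.420e-01 1.740e-01 1.202e+00 1.000e-03 3.440e-01]
[-0.03420098 -0.00956347 -0.00512988]
```

play_rows(rows=[{"offset":[0,0.0005,0],"turn":[0,0,0],"gripper":1},{"offset":[0,0.001,0],"turn":[0,0,0],"gripper":1},{"offset":[0,0.0015,0],"turn":[0,0,0],"gripper":1},{"offset":[0,0.002,0],"turn":[0,0,0],"gripper":1},{"offset":[0,0.0025,0],"turn":[0,0,0],"gripper":1},{"offset":[0,0.003,0],"turn":[0,0,0],"gripper":1},{"offset":[0,0.003,0],"turn":[0,0,0],"gripper":1},{"offset":[0,0.003,0],"turn":[0,0,0],"gripper":1},{"offset":[0,0.003,0],"turn":[0,0,0],"gripper":1},{"offset":[0,0.003,0],"turn":[0,0,0],"gripper":1}])

```text
time_s: 13.0
tool_pos: [0.6153, 0.0995, 0.1498]
tcp_rot: [-0.001, 0.769, 0.639, -0.0]
ft_force: [-5.2, 0.3, -0.0]
finger_gap: 0.648
```

```bash
python3 -c "
from h import *
print(ins());plan(sp(-.017,0,.150),90+YAW);print(state()['ft_torque'])
for n in ['scene']: c=grab(n,n+'5')
b=cv2.imread('pics/scene5.png')[150:280,200:330]; cv2.imwrite('pics/s5c.png',cv2.resize(b,(590,590),interpolation=2))
"
```

```text
([-15.69, -0.09, 149.8], array([-5.24,  0.33, -0.05]), 13.0)
off [ 0.0002 -0.0026 -0.0004] turn [-0.0013 -0.0006  0.    ] q [0.16  0.545 0.178 1.206 0.002 0.343]
[0.14395871 0.97914877 0.07984294]
```

View pics/s5c.png

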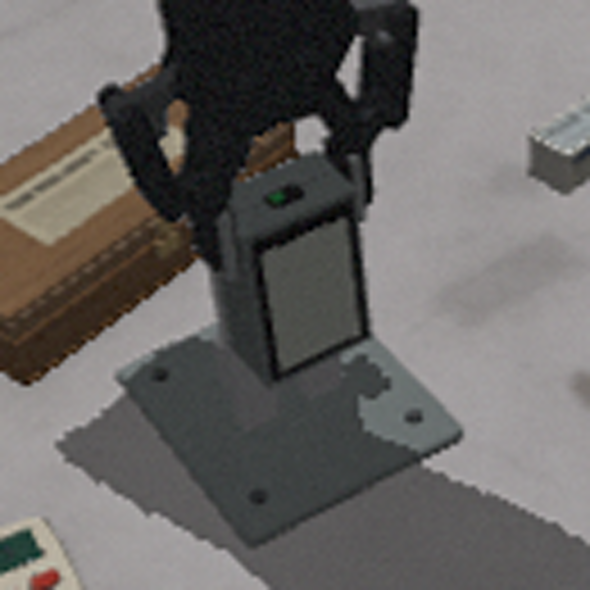

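The back is against the upright at about 5 N, with 6 N/mm of arm compliance. The lamp is flush in the picture at about (290,290). Next is sliding down, watching for side forces.

play_rows(rows=[{"offset":[0,0,0.002],"turn":[0,0,0],"gripper":1},{"offset":[0,0,0.004],"turn":[0,0,0],"gripper":1},{"offset":[0,0,0.006],"turn":[0,0,0],"gripper":1},{"offset":[0,0,0.008],"turn":[0,0,0],"gripper":1},{"offset":[0,0,0.01],"turn":[0,0,0],"gripper":1},{"offset":[0,0,0.012],"turn":[0,0,0],"gripper":1},{"offset":[0,0,0.014],"turn":[0,0,0],"gripper":1},{"offset":[0,0,0.016],"turn":[0,0,0],"gripper":1},{"offset":[0,0,0.016],"turn":[0,0,0],"gripper":1},{"offset":[0,0,0.016],"turn":[0,0,0],"gripper":1}])

```text
time_s: 14.3
tool_pos: [0.6153, 0.0996, 0.1417]
tcp_rot: [-0.001, 0.769, 0.64, -0.0]
ft_force: [-5.3, 1.8, -0.4]
finger_gap: 0.641
```

```bash
python3 -c "
from h import *
print(ins());plan(sp(-.017,0,.150),90+YAW);print(state()['ft_torque'])
"
```

```text
([-15.68, 0.04, 141.66], array([-5.3 ,  1.83, -0.39]), 14.3)
off [-0.0001 -0.0027 -0.0167] turn [-0.0014 -0.0007  0.0001] q [0.16  0.551 0.166 1.188 0.002 0.343]
[0.29383042 0.92459684 0.10659635]
```

play_rows(rows=[{"offset":[0,0,0.002],"turn":[0,0,0],"gripper":1},{"offset":[0,0,0.004],"turn":[0,0,0],"gripper":1},{"offset":[0,0,0.006],"turn":[0,0,0],"gripper":1},{"offset":[0,0,0.008],"turn":[0,0,0],"gripper":1},{"offset":[0,0,0.01],"turn":[0,0,0],"gripper":1},{"offset":[0,0,0.012],"turn":[0,0,0],"gripper":1},{"offset":[0,0,0.014],"turn":[0,0,0],"gripper":1},{"offset":[0,0,0.016],"turn":[0,0,0],"gripper":1},{"offset":[0,0,0.016],"turn":[0,0,0],"gripper":1},{"offset":[0,0,0.016],"turn":[0,0,0],"gripper":1}])

```text
time_s: 15.55
tool_pos: [0.6153, 0.0998, 0.1347]
tcp_rot: [-0.001, 0.769, 0.64, 0.0]
ft_force: [-7.3, 1.2, 3.6]
finger_gap: 0.648
```

```bash
python3 -c "
from h import *
print(ins());plan(sp(-.017,0,.150),90+YAW);print(state()['ft_torque'])
"
```

```text
([-15.68, 0.24, 134.75], array([-7.35,  1.15,  3.64]), 15.55)
off [-0.0004 -0.0027 -0.0305] turn [-0.0009 -0.001   0.0004] q [0.16  0.555 0.155 1.171 0.002 0.343]
[0.28040921 1.21748468 0.22525955]
```

play_rows(rows=[{"offset":[0,0,0.002],"turn":[0,0,0],"gripper":1},{"offset":[0,0,0.004],"turn":[0,0,0],"gripper":1},{"offset":[0,0,0.006],"turn":[0,0,0],"gripper":1},{"offset":[0,0,0.008],"turn":[0,0,0],"gripper":1},{"offset":[0,0,0.009],"turn":[0,0,0],"gripper":1},{"offset":[0,0,0.01],"turn":[0,0,0],"gripper":1},{"offset":[0,0,0.01],"turn":[0,0,0],"gripper":1},{"offset":[0,0,0.01],"turn":[0,0,0],"gripper":1},{"offset":[0,0,0.01],"turn":[0,0,0],"gripper":1},{"offset":[0,0,0.01],"turn":[0,0,0],"gripper":1}])

```text
time_s: 16.8
tool_pos: [0.6153, 0.0998, 0.1302]
tcp_rot: [-0.001, 0.769, 0.64, 0.0]
ft_force: [-7.7, 0.5, 6.4]
finger_gap: 0.647
```

```bash
python3 -c "
from h import *
print(ins());plan(sp(-.017,0,.150),90+YAW);print(state()['ft_torque'])
"
```

```text
([-15.68, 0.29, 130.23], array([-7.7 ,  0.54,  6.36]), 16.8)
off [-0.0005 -0.0027 -0.0395] turn [-0.0007 -0.0011  0.0004] q [0.16  0.559 0.148 1.161 0.002 0.342]
[0.22672532 1.36951045 0.26191873]
```

play_rows(rows=[{"offset":[0,0,0.001],"turn":[0,0,0],"gripper":1},{"offset":[0,0,0.002],"turn":[0,0,0],"gripper":1},{"offset":[0,0,0.003],"turn":[0,0,0],"gripper":1},{"offset":[0,0,0.004],"turn":[0,0,0],"gripper":1},{"offset":[0,0,0.005],"turn":[0,0,0],"gripper":1},{"offset":[0,0,0.005],"turn":[0,0,0],"gripper":1},{"offset":[0,0,0.005],"turn":[0,0,0],"gripper":1},{"offset":[0,0,0.005],"turn":[0,0,0],"gripper":1},{"offset":[0,0,0.005],"turn":[0,0,0],"gripper":1},{"offset":[0,0,0.005],"turn":[0,0,0],"gripper":1}])

```text
time_s: 18.05
tool_pos: [0.6153, 0.0999, 0.1278]
tcp_rot: [-0.001, 0.769, 0.64, 0.0]
ft_force: [-7.7, 1.6, 7.0]
finger_gap: 0.647
```

```bash
python3 -c "
from h import *
print(ins());print(state()['ft_torque'])
"
```

```text
([-15.7, 0.31, 127.83], array([-7.72,  1.55,  6.96]), 18.05)
[0.29424722 1.46639861 0.31748381]
```

Still sliding, at 22.0 mm of travel and 7 N. I'll go another 2 mm.

play_rows(rows=[{"offset":[0,0,0.001],"turn":[0,0,0],"gripper":1},{"offset":[0,0,0.002],"turn":[0,0,0],"gripper":1},{"offset":[0,0,0.003],"turn":[0,0,0],"gripper":1},{"offset":[0,0,0.004],"turn":[0,0,0],"gripper":1},{"offset":[0,0,0.004],"turn":[0,0,0],"gripper":1},{"offset":[0,0,0.004],"turn":[0,0,0],"gripper":1},{"offset":[0,0,0.004],"turn":[0,0,0],"gripper":1},{"offset":[0,0,0.004],"turn":[0,0,0],"gripper":1},{"offset":[0,0,0.004],"turn":[0,0,0],"gripper":1},{"offset":[0,0,0.004],"turn":[0,0,0],"gripper":1}])

```text
time_s: 19.3
tool_pos: [0.6153, 0.0998, 0.126]
tcp_rot: [-0.001, 0.769, 0.64, 0.0]
ft_force: [-8.6, 0.8, 7.7]
finger_gap: 0.646
```

```bash
python3 -c "
from h import *
print(ins());print(state()['ft_torque'])
"
```

```text
([-15.68, 0.28, 125.96], array([-8.57,  0.84,  7.66]), 19.3)
[0.2858244  1.49433118 0.28779765]
```

play_rows(rows=[{"offset":[0,0,0.001],"turn":[0,0,0],"gripper":1},{"offset":[0,0,0.002],"turn":[0,0,0],"gripper":1},{"offset":[0,0,0.003],"turn":[0,0,0],"gripper":1},{"offset":[0,0,0.003],"turn":[0,0,0],"gripper":1},{"offset":[0,0,0.003],"turn":[0,0,0],"gripper":1},{"offset":[0,0,0.003],"turn":[0,0,0],"gripper":1},{"offset":[0,0,0.003],"turn":[0,0,0],"gripper":1},{"offset":[0,0,0.003],"turn":[0,0,0],"gripper":1},{"offset":[0,0,0.003],"turn":[0,0,0],"gripper":1},{"offset":[0,0,0.003],"turn":[0,0,0],"gripper":1}])

```text
time_s: 20.55
tool_pos: [0.6153, 0.0999, 0.1248]
tcp_rot: [-0.001, 0.769, 0.64, 0.0]
ft_force: [-9.0, 0.2, 9.0]
finger_gap: 0.648
```

```bash
python3 -c "
from h import *
print(ins());print(state()['ft_torque'])
"
```

```text
([-15.69, 0.3, 124.79], array([-9.  ,  0.24,  8.96]), 20.55)
[0.20092252 1.53170206 0.25015136]
```

play_rows(rows=[{"offset":[0,-0.001,0],"turn":[0,0,0],"gripper":1},{"offset":[0,-0.001,0.001],"turn":[0,0,0],"gripper":1},{"offset":[0,-0.001,0.002],"turn":[0,0,0],"gripper":1},{"offset":[0,-0.001,0.002],"turn":[0,0,0],"gripper":1},{"offset":[0,-0.001,0.002],"turn":[0,0,0],"gripper":1},{"offset":[0,-0.001,0.002],"turn":[0,0,0],"gripper":1},{"offset":[0,-0.001,0.002],"turn":[0,0,0],"gripper":1},{"offset":[0,-0.001,0.002],"turn":[0,0,0],"gripper":1},{"offset":[0,-0.001,0.002],"turn":[0,0,0],"gripper":1},{"offset":[0,-0.001,0.002],"turn":[0,0,0],"gripper":1}])

```text
time_s: 21.8
tool_pos: [0.6153, 0.0999, 0.1246]
tcp_rot: [-0.0, 0.769, 0.64, 0.001]
ft_force: [-9.4, -0.7, 12.2]
finger_gap: 0.646
```

```bash
python3 -c "
from h import *
print(ins());print(state()['ft_torque'])
"
```

```text
([-15.71, 0.31, 124.61], array([-9.43, -0.67, 12.23]), 21.8)
[0.16145218 1.72095567 0.27792197]
```

The stop is met: the last 1 mm of command moved the lamp only 0.2 mm and added 3.3 N. That puts the stud axis at about 98.6 mm. I'll ease the load off, then let go.

play_rows(rows=[{"offset":[0,-0.001,-0.001],"turn":[0,0,0],"gripper":1},{"offset":[0,-0.002,-0.002],"turn":[0,0,0],"gripper":1},{"offset":[0,-0.002,-0.003],"turn":[0,0,0],"gripper":1},{"offset":[0,-0.002,-0.004],"turn":[0,0,0],"gripper":1},{"offset":[0,-0.002,-0.004],"turn":[0,0,0],"gripper":1},{"offset":[0,-0.002,-0.004],"turn":[0,0,0],"gripper":1},{"offset":[0,-0.002,-0.004],"turn":[0,0,0],"gripper":1},{"offset":[0,-0.002,-0.004],"turn":[0,0,0],"gripper":1},{"offset":[0,-0.002,-0.004],"turn":[0,0,0],"gripper":1},{"offset":[0,-0.002,-0.004],"turn":[0,0,0],"gripper":1}])

```text
time_s: 23.05
tool_pos: [0.6153, 0.0999, 0.1246]
tcp_rot: [-0.0, 0.769, 0.639, 0.001]
ft_force: [-4.0, 0.8, 6.4]
finger_gap: 0.643
```

```bash
python3 -c "
from h import *
print(ins());print(state()['ft_torque'])
"
```

```text
([-15.76, 0.31, 124.63], array([-4.05,  0.77,  6.45]), 23.05)
[0.25656911 0.70500461 0.20426349]
```

play_rows(rows=[{"offset":[0,0,-0.001],"turn":[0,0,0],"gripper":1},{"offset":[0,-0.0005,-0.002],"turn":[0,0,0],"gripper":1},{"offset":[0,-0.0005,-0.002],"turn":[0,0,0],"gripper":1},{"offset":[0,-0.0005,-0.002],"turn":[0,0,0],"gripper":0},{"offset":[0,-0.0005,-0.002],"turn":[0,0,0],"gripper":-0.5},{"offset":[0,-0.0005,-0.002],"turn":[0,0,0],"gripper":-1},{"offset":[0,-0.0005,-0.002],"turn":[0,0,0],"gripper":-1},{"offset":[0,-0.0005,-0.002],"turn":[0,0,0],"gripper":-1},{"offset":[0,-0.0005,-0.002],"turn":[0,0,0],"gripper":-1},{"offset":[0,-0.0005,-0.002],"turn":[0,0,0],"gripper":-1}])

```text
time_s: 24.3
tool_pos: [0.6145, 0.0996, 0.1249]
tcp_rot: [-0.0, 0.769, 0.639, 0.0]
ft_force: [0.1, 0.7, 0.1]
finger_gap: 1.001
```

```bash
python3 -c "
from h import *
print(ins());print(state()['finger_gap'])
c=grab('wrist','w6'); c=grab('scene','s6')
W=pts(c)[140:280,200:330]; A=W[(W[...,2]>.115)&(W[...,2]<.145)&(W[...,0]<.65)&(W[...,0]>.58)&(W[...,1]<.125)]; print(np.percentile(A[:,2],[50,90,98]))
"
```

```text
([-16.5, -0.12, 124.93], array([0.13, 0.68, 0.09]), 24.3)
1.0006052683575384
[0.13059859 0.13882818 0.14212782]
```

View pics/w6.png

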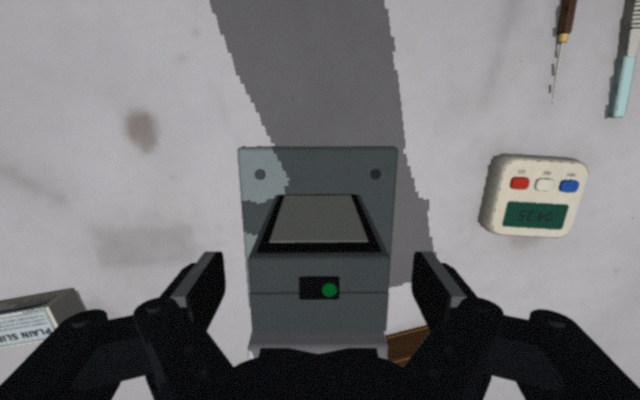

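The jaws are open and clear on both sides (pads at about x=205 and 440 px), and the lamp hangs against the upright. Retreating straight up, then back.

play_rows(rows=[{"offset":[0,0,-0.03],"turn":[0,0,0],"gripper":-1},{"offset":[0,0,-0.08],"turn":[0,0,0],"gripper":-1},{"offset":[0,0,-0.16],"turn":[0,0,0],"gripper":-1},{"offset":[0,0,-0.24],"turn":[0,0,0],"gripper":-1},{"offset":[0,-0.1,-0.3],"turn":[0,0,0],"gripper":-1},{"offset":[-0.1,-0.2,-0.3],"turn":[0,0,0],"gripper":-1},{"offset":[-0.2,-0.3,-0.3],"turn":[0,0,0],"gripper":-1},{"offset":[-0.3,-0.36,-0.3],"turn":[0,0,0],"gripper":-1},{"offset":[-0.4,-0.4,-0.3],"turn":[0,0,0],"gripper":-1},{"offset":[-0.4,-0.4,-0.3],"turn":[0,0,0],"gripper":-1}])

```text
time_s: 25.65
tool_pos: [0.3792, -0.063, 0.2763]
tcp_rot: [0.001, 0.771, 0.637, 0.001]
ft_force: [0.9, -0.1, 0.3]
finger_gap: 0.999
```

Run:
```python
from h import *
print(ins())
for n in ['scene','top']:
    c=grab(n,n+'7'); W=pts(c); D=W[...,:2]-O; X=D@ex*1000; Y=D@ey*1000; Z=W[...,2]*1000
    m=(abs(Y)<40)&(X<-3)&(X>-50)&(Z>120)&(Z<140)
    print(n,m.sum(),np.median(Z[m]) if m.any() else 0)
    if m.sum()>9: 
        k=m&(abs(Z-np.median(Z[m]))<6); print(cv2.minAreaRect(np.stack([X[k],Y[k]],1).astype(np.float32)))
b=cv2.imread('pics/scene7.png')[150:280,190:330]; t=cv2.imread('pics/top7.png')[130:220,180:420]
cv2.imwrite('pics/c7.png',np.vstack([cv2.resize(b,(350,300),interpolation=2),]) if 0 else np.hstack([cv2.resize(b,(400,400),interpolation=2),cv2.resize(t,(400,400),interpolation=2)]))
```

```text
([-218.2, -202.86, 276.32], array([ 0.88, -0.11,  0.33]), 25.65)
scene 409 130.31546986851282
((-19.47206687927246, 1.1967010498046875), (56.624107360839844, 32.92241668701172), 89.98853302001953)
top 300 130.34230302135083
((-18.50430679321289, -0.6349658966064453), (56.57567596435547, 30.450435638427734), 89.55070495605469)
```

View pics/c7.png

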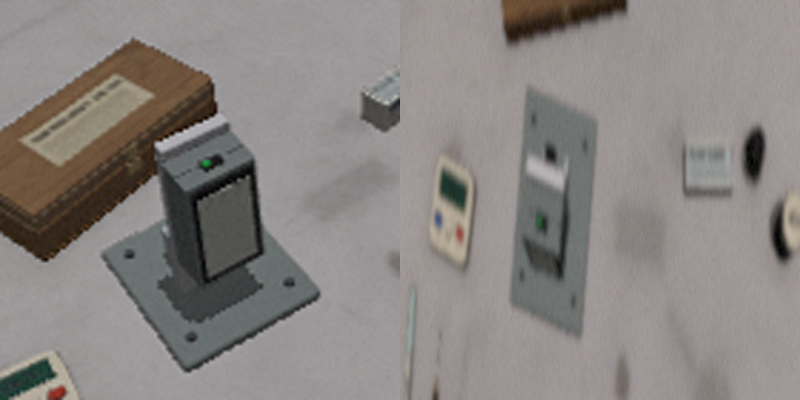

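View pics/scene7.png

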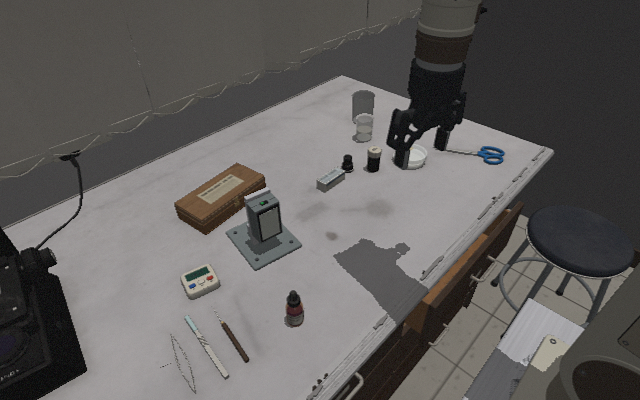

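The lamp hangs upright and flush at (262,215), with its top at about 130.3 mm, as predicted. The bystanders haven't moved and the arm is clear.

```bash
python3 -c "
from h import *
print(abs(state()['qvel']).max()); print(order.sign_off())"
```

```text
0.0433328633477309
the job is handed in; nothing more can be done
None
```

The lamp is hanging upright on the stud, slid down to its stop and released. I handed the job in at about 26 s of the 48 s allowed.

- **Insertion:** the brass head went through the keyhole on the first try, at the height the camera gave. The back then met the upright's face at about 5 N.
- **Slide:** the lamp travelled 25.2 mm down before the stop, 1.2 mm more than the nominal 24 mm, which means the hole began slightly above the stud. That puts the stud axis at about 98.6 mm.
- **Stop:** the last 1 mm of command moved the lamp only 0.2 mm and raised the force by 3.3 N.
- **Force:** the highest push on the stand that I read was about 17 N, counting both the downward and inward parts. Forces were read only at the end of each move, so a short peak in between would not have shown.
- **After release:** both cameras put the lamp top at about 130.3 mm against a predicted 130.6 mm, flush and square to the upright. The bystanders looked unmoved by eye, and the gripper was well clear.

I could not read directly how far the stud is drawn out, so "fully home" rests on the felt stop and the final height. The scene and top views differed by 1–2 mm sideways, and contact came about 1.3 mm deeper than my first estimate of the face. Both are within the stated calibration error.

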